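Clear the sanding block off the inlay case and hold its lid open at 60 degrees

ROBOT

A 7-joint arm with a two-finger parallel gripper is mounted at the origin on the work surface. World frame = base frame: x ahead of the robot, y to its left, z up, the work surface at z = 0. Lengths are in m, angles in rad, forces in N, time in s.
With the tool pointing down it reaches from about 0.425 to 0.875 m from the base axis. Payload 8.4 kg.
Tool frame: the origin (TCP) lies on the centre line of the jaws, within the pads' length; the fingertips stand 22 mm ahead of it and the grasp point (between the pads) lies 3 mm ahead of it (arm.tips_ahead is the distance from the TCP to the fingertips, in m); z points along the fingers, y is the line along which they close (so a half turn about z gives the same grasp; the last joint's range is limited). The gripper opens to 85 mm and grips with 20 to 120 N. Pads are 22 mm wide; open, the fingers measure 114 mm over their backs; the gripper's body (76 mm by 85 mm) begins 54 mm behind the grasp point. The pads swing forward as they close: fully open they stand 13 mm farther back than shut.
Start: joints at [-1.354, 0.333, 0.04, 1.465, -0.013, 1.343, -0.059], TCP at [0.202, 0.618, 0.253] pointing down, gripper open.
Joint ranges: [-2.58, 2.58], [-0.38, 2.09], [-1.3, 1.39], [0.25, 2.4], [-1.5, 4.64], [0.08, 2.09], [-2.65, 2.65]. Speed limits (rad/s): [2.22, 2.22, 2.79, 2.79, 3.14, 3.14, 3.14].

INTERFACE

Orientations are given as a rotation vector (axis times angle).
In Python, from cell import arm gives the robot as it stands.
- The arm moves only by the tool servo_tool, never from a script. Its argument "commands" is text: rows parted by semicolons, each of 7 numbers parted by spaces: the turn, a rotation vector about the tool's x, y, z in rad, then the shift along the tool's x, y, z in m, then the finger opening in m, from 0 to 0.0854. A call has 1 to 5 rows; each row is the pose to reach, as a shift and turn from the pose commanded when the call began, along the tool's axes at that moment; what a row does not reach only later rows make up. A row lasts 1/10 s, in which the tool goes at most 50 mm and 8.59 degrees, less where a joint would pass 70% of its speed; a pose out of reach is approached as far as the arm can. A call with a gripper value outside its range is refused whole. The fingers move at their own pace and stop on an object; "squeeze" is the grip in N (left out, the last holds). Time passes only in rows, so rows that repeat a pose let the fingers close. It gives the time, the measured TCP pose, the force, the opening and the grip force at its end, in the units of the state.
- arm.get_state(): the state, without advancing time (a new reading comes with each control period).
- arm.read_camera(name): name is "scene" or "top" or "wrist"; returns a dict with "image" (420x560x3 uint8, red, green, blue), "fov_y" (degrees; the focal length in pixels is half the picture's height over the tangent of half this angle, whatever the lens; pixels are square), "cx", "cy" (the principal point, pixels), "distortion" ([k1, k2, p1, p2, k3] as OpenCV has them; the pictures are not rectified), "xyz" and "orientation" of the camera in the world. Camera axes: x right, y down, z forward; pixel columns grow to the right and rows downward; lengths in m; the calibration is good to about 2 mm. A picture is of the moment at which its call begins. There is no depth.
- arm.hand_in(): hands the job in; it is judged then, once.
The state is a dict: "clock": time; "joint_positions": joint angles; "qvel": joint speeds; "effort": joint torques, N m; "position": TCP position; "eef_rot": TCP orientation; "wrist_force": force on the tool from outside, world axes, zero at the start; "torque": the same for the moment, N m; "width": opening from 0.0 (shut) to 1.0 (fully open); "grasp_force": force on a finger pad.
Only numpy, scipy, OpenCV 4.12 (cv2) and the standard library are available. Lean on these libraries where they do the work, as an engineer would, in place of code of your own. Each camera call takes 0.05 s, during which the arm holds its last target. There are 200 camera calls.

TASK

The sanding block is lying on the lid of the inlay case: set it down flat, red side down as it lies now, in the middle of the cork mat without dropping it, and let go of it. Then lift the case's lid by its round knob and hold it open at 60 degrees from shut (within 7 degrees) so that the bone inlays can be picked out; the lid falls shut if let go, so finish while still holding it by the knob, the lid kept still at that angle. Leave the caliper, the scraper and the bamboo plug where they lie.

Things in the scene. Friction and masses are not known exactly. Their poses are not given: they have to be found in the camera images.
- case: Open-topped wooden inlay case, 200 (x) x 240 (y) x 70 high mm, fixed to the worktop; a green felt bed with cream bone inlays is inside. Origin: centre of its underside. Its front, with a small brass plate, faces its own -x (roughly towards the robot); the lid's hinge runs along its back top edge. Stands left or right, turned up to 0.3 rad.
- lid_hinge (a point): Point on the hinge axis, at the middle of the case's back top edge: 100 mm behind the case's centre (case +x) and 70 mm above the worktop. The hinge axis is the case's y axis.
- lid (a joint): Angle of the dark lid (204 x 244 x 10 mm, 0.33 kg with knob; shut, its underside is level with the hinge axis, upper face 80 mm above the worktop) in rad: 0 shut, growing as the front edge rises; 60 degrees is 1.047, stop at 1.45. No catch or spring, little friction: it falls shut by its weight from any angle.
- lid_knob (a point): Round pale wooden knob fixed on the lid, near its front. Origin: centre of its head, a disc 28 mm in diameter, 20 mm tall, on a 16 mm stalk; head underside 18 mm, top 38 mm above the lid's upper face. 180 mm from the hinge along the lid, on its middle line; origin 38 mm above the lid's underside. z: lid's normal (up when shut), x towards the hinge. Gripped along y it can turn between the fingers.
- sanding_block: Loose pale hinoki sanding block with a red sole, 80 (x) x 45 (y) x 30 high mm, about 0.08 kg, at first lying on the shut lid behind the knob, its long axis (x) within about 0.35 rad of the case's x. Origin: centre of its underside (the red sole).
- cork_mat: Cork mat 120 (x) x 160 (y) x 5 thick mm, fixed on the worktop. Origin: centre of its underside.
- caliper: Bystander: brass sliding caliper lying flat beyond the mat, 170 mm long along its y, jaws to its -x (about 60 mm wide over all), up to 16 mm high. Origin: underside, middle of its beam.
- scraper: Bystander: blackened iron scraper with dark wooden handle lying flat on the robot's side of the mat, 150 mm long along its y, 50 mm wide, 12 mm high. Origin: underside, near its middle.
- node_plug: Bystander: bamboo node plug, a cylinder 30 mm in diameter and 32 mm tall standing on the worktop in front of the case. Origin: centre of its underside.
Mind the look-alikes: they are no part of the job. There is more than one size of the sanding_block; the job needs the middle-sized.

How it is judged:
On the way, in this order (a step that is already met when the one before it is completed fails the run):
1. the sanding block lies flat and released in the middle of the cork mat, the lid still shut (x of sanding_block in the frame of cork_mat between -0.04 and 0.04 m and y of sanding_block in the frame of cork_mat between -0.05 and 0.05 m and z of sanding_block in the frame of cork_mat between 0 and 0.012 m and angle between sanding_block's own z axis and vertical below 0.12 rad and contact force between sanding_block and the fingers below 0.1 N and contact force between sanding_block and the arm below 0.1 N and linear speed of sanding_block below 0.03 m/s and value of joint lid below 0.1 rad), for 0.3 s.
2. the lid is held still by its knob at 60 degrees (value of joint lid between 0.925 and 1.169 rad and (contact force between the fingers and lid_c1 above 0.3 N or contact force between the fingers and lid_c2 above 0.3 N) and velocity of joint lid between -0.15 and 0.15 rad/s), for 0.5 s.
At the end, for the whole second after the job is handed in: The lid stands at 60 degrees (53 to 67) and is still, the fingers holding its knob; the sanding block lies flat, sole down, released and at rest on the cork mat, its centre within 40 mm (mat x) and 50 mm (mat y) of the mat's centre; caliper, scraper and plug are within 20 mm of where they lay (all of step 2 and x of sanding_block in the frame of cork_mat between -0.04 and 0.04 m and y of sanding_block in the frame of cork_mat between -0.05 and 0.05 m and z of sanding_block in the frame of cork_mat between 0 and 0.012 m and angle between sanding_block's own z axis and vertical below 0.12 rad and contact force between sanding_block and the fingers below 0.1 N and contact force between sanding_block and the arm below 0.1 N and linear speed of sanding_block below 0.03 m/s and distance of each of caliper, scraper, node_plug from where it was at the start of the episode below 0.02 m); the arm keeps its last pose, push and grip.
It fails at once if the caliper, scraper or bamboo plug is pushed 20 mm or more (distance of any of caliper, scraper, node_plug from where it was at the start of the episode above 0.02 m).
It fails at once if the lid is raised with the sanding block still on it (value of joint lid above 0.12 rad and height (world z) of sanding_block above 0.05 m).
It fails at once if the sanding block is dropped or thrown (linear speed of sanding_block above 0.6 m/s and contact force between sanding_block and the fingers below 0.05 N).
It also fails if it takes over 64 s, if anything falls off the work surface, if the arm or the gripper's body presses on something with over 40 N, if the wrist force passes 120 N, or if a joint passes its speed limit or range.

## Working session

There is one attempt and no reset: what is moved stays moved. The work goes in short steps, Python scripts to look and compute and a tool call to move; the robot and the scene stay as the last step left them, time stands still between calls to the robot, and variables do not carry over. Pictures are saved under pics/ and viewed, at most 10 in all, crops included, and the job is handed in when it is done.

Besides the shell and the picture viewer there is one more tool, called after "Call:" as name(argument=value, ...) on one line, values as JSON. servo_tool: Moves the arm, as the interface text tells. Its arguments: {"type":"object","properties":{"commands":{"type":"string"},"squeeze":{"type":"number"}},"required":["commands"]}

```bash
ls; mkdir -p pics; cat > h.py <<'E'
import numpy as np, cv2, json
from scipy.spatial.transform import Rotation as R
def K(c):
    h,w=c["image"].shape[:2]; f=h/2/np.tan(np.radians(c["fov_y"])/2)
    return np.array([[f,0,c["cx"]],[0,f,c["cy"]],[0,0,1.]])
def rot(o):
    o=np.array(o,float); return o if o.shape==(3,3) else R.from_rotvec(o).as_matrix()
def px2w(c,pts,z):
    u=cv2.undistortPoints(np.array(pts,float).reshape(-1,1,2),K(c),np.array(c["distortion"],float)).reshape(-1,2)
    d=np.c_[u,np.ones(len(u))]@rot(c["orientation"]).T; p=np.array(c["xyz"]); z=np.broadcast_to(z,len(u))
    return p+d*((z-p[2])/d[:,2])[:,None]
def w2px(c,P):
    Rm=rot(c["orientation"]); t=-Rm.T@np.array(c["xyz"])
    return cv2.projectPoints(np.array(P,float).reshape(-1,1,3),cv2.Rodrigues(Rm.T)[0],t,K(c),np.array(c["distortion"],float))[0].reshape(-1,2)
def save(c,n): cv2.imwrite(f"pics/{n}.png",c["image"][:,:,::-1])
import pickle
def cap(arm,name,n):
    c=arm.read_camera(name); save(c,n); pickle.dump(c,open(f"pics/{n}.pkl","wb")); return c
def load(n): return pickle.load(open(f"pics/{n}.pkl","rb"))
E
python3 - <<'E'
from h import *
from cell import arm
for n in("scene","top"):
    c=cap(arm,n,n+"0"); print(n,c["fov_y"],c["xyz"],c["orientation"],c["distortion"])
print(arm.get_state())
E
```

```text
pics
scene 48.1584223102584 [ 1.19029487 -0.05462606  1.04608418] [-1.97738866 -1.80182551  0.51943265] [-0.00646629  0.          0.          0.          0.        ]
top 47.21536453171958 [ 0.48910344 -0.00223539  1.10562215] [-2.15143476  2.20032508 -0.11745139] [0.02676101 0.         0.         0.         0.        ]
{'clock': 0.1, 'joint_positions': array([-1.35419468,  0.33385369,  0.03989195,  1.4661652 , -0.01340597,
        1.34327078, -0.05849927]), 'qvel': array([ 0.00115082, -0.00193863, -0.00053143, -0.00144175, -0.00189913,
       -0.00152417, -0.00058594]), 'effort': array([ 5.19050576e-03, -6.60006237e+01,  1.37055662e+00, -4.06485593e+01,
        1.70386262e-02,  8.82504391e-03,  1.68536263e-05]), 'position': array([0.20179314, 0.61750164, 0.25251036]), 'eef_rot': array([-4.94032976e-01, -3.10237310e+00,  2.23828406e-03]), 'wrist_force': array([-0.987972  , -0.1958375 , -0.26037618]), 'torque': array([ 0.01591451, -0.01596409, -0.03475203]), 'grasp_force': 0.0, 'width': 1.004510505006884}
```

View pics/top0.png

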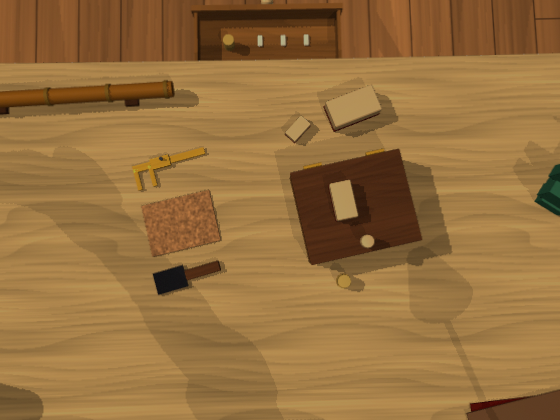

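View pics/scene0.png

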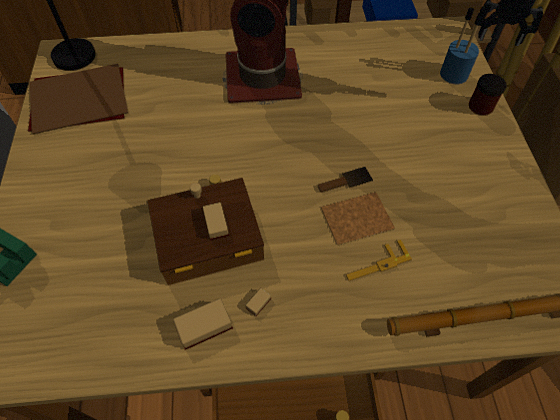

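Top view: the candidates for the block are the one on the lid (344,200), a larger one behind the case (353,108) and a small one (298,128). I'm taking the one on the lid because it's middle-sized. The other things are the mat (181,223), caliper (168,165), scraper (187,277), plug (344,281) and knob (367,241). A close crop should confirm this.

```bash
python3 - <<'E'
from h import *
c=load("top0"); im=c["image"][:,:,::-1]
a=cv2.resize(im[140:300,270:430],None,fx=3.7,fy=3.7,interpolation=cv2.INTER_CUBIC)
cv2.imwrite("pics/c1.png",a)
b=cv2.resize(im[140:300,125:235],None,fx=3.7,fy=3.7,interpolation=cv2.INTER_CUBIC)
cv2.imwrite("pics/c2.png",b)
E
```

```text
(no output)
```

View pics/c1.png

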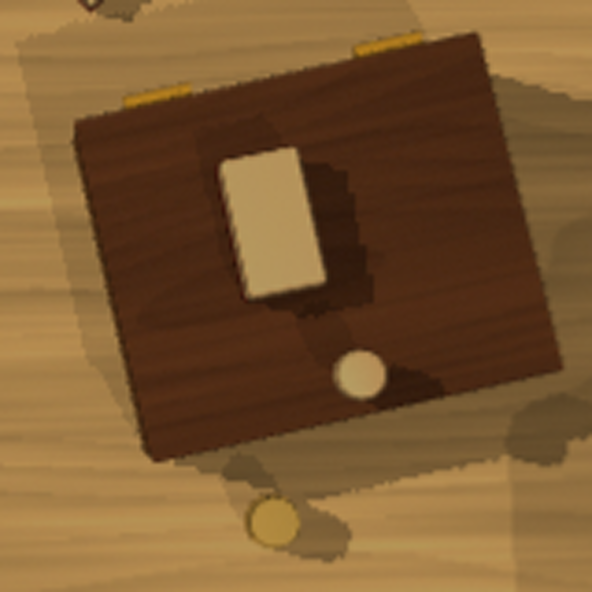

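View pics/c2.png

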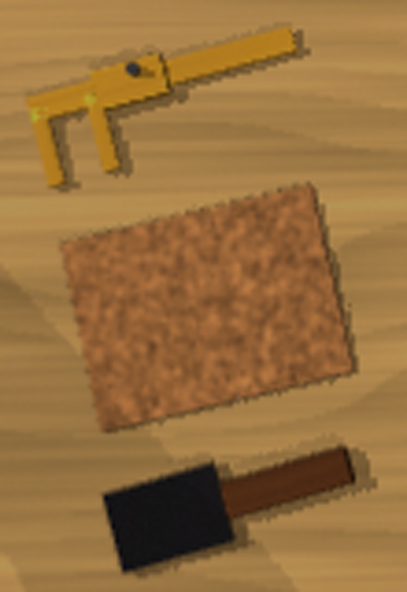

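Crop 1 confirms a 2:1 block on the lid with top corners (219,163), (298,147), (327,283) and (248,299); the knob is at (360,374). Crop 2 shows the mat corners (62,241), (313,184), (354,371) and (106,431).

```bash
python3 - <<'E'
from h import *
c=load("top0")
def f(p,o,z):
    return px2w(c,np.array(p)/3.7+np.array(o)-0.4,z)
def rep(n,w):
    s=[np.linalg.norm(w[i]-w[i-1]) for i in range(4)]
    u=(w[0]-w[3])+(w[1]-w[2]); print(n,w.mean(0).round(4),np.round(s,4),"yaw of up-dir",np.arctan2(u[1],u[0]).round(3))
rep("lid",f([(75,122),(480,33),(562,368),(153,461)],(270,140),.08))
rep("block",f([(219,163),(298,147),(327,283),(248,299)],(270,140),.11))
rep("mat",f([(62,241),(313,184),(354,371),(106,431)],(125,140),.005))
print("knob",f([(360,374)],(270,140),.118),"plug",f([(273,522)],(270,140),.032))
print("scr",f([(103,495),(214,462),(350,448),(355,480),(232,540),(124,572)],(125,140),.01).round(3))
print("cal",f([(28,97),(57,187),(115,172),(295,28)],(125,140),.01).round(3))
from cell import arm
s=arm.get_state(); print(rot(s["eef_rot"]).round(3))
E
```

```text
lid [ 0.586  -0.1808  0.08  ] [0.2013 0.2436 0.2006 0.2419] yaw of up-dir 0.194
block [ 0.5959 -0.1509  0.11  ] [0.0786 0.0458 0.0787 0.0454] yaw of up-dir 0.173
mat [0.5635 0.2069 0.005 ] [0.1208 0.1586 0.1193 0.1556] yaw of up-dir 0.217
knob [[ 0.50964592 -0.19493082  0.118     ]] plug [[ 0.42442739 -0.15599172  0.032     ]]
scr [[0.45  0.27  0.01 ]
 [0.468 0.203 0.01 ]
 [0.474 0.12  0.01 ]
 [0.455 0.117 0.01 ]
 [0.421 0.192 0.01 ]
 [0.403 0.258 0.01 ]]
cal [[0.696 0.317 0.01 ]
 [0.639 0.299 0.01 ]
 [0.648 0.264 0.01 ]
 [0.736 0.152 0.01 ]]
[[-0.951  0.311 -0.   ]
 [ 0.311  0.951 -0.001]
 [-0.    -0.001 -1.   ]]
```

```bash
cat > go.py <<'E'
import sys
from h import *
from cell import arm
# usage: go.py x y z yaw_x [tilt]  -> turn & shift from the present measured pose
x,y,z,yaw=map(float,sys.argv[1:5])
s=arm.get_state(); A=rot(s["eef_rot"])
T=R.from_euler("z",yaw).as_matrix()@np.diag([1,-1,-1.])
print("turn",R.from_matrix(A.T@T).as_rotvec().round(3),"shift",(A.T@(np.array([x,y,z])-s["position"])).round(4))
print(s["clock"],s["position"].round(4),s["joint_positions"].round(2),s["wrist_force"].round(1),s["grasp_force"],s["width"])
E
python3 go.py .596 -.151 .2 .173
```

```text
turn [-0.000e+00  2.000e-03  2.653e+00] shift [-0.6134 -0.608   0.0534]
0.1 [0.2018 0.6175 0.2525] [-1.35  0.33  0.04  1.47 -0.01  1.34 -0.06] [-1.  -0.2 -0.3] 0.0 1.004510505006884
```

Call:
servo_tool(commands="0 0 2.65 -0.61 -0.61 0.02 0.085; 0 0 2.65 -0.61 -0.61 0.02 0.085; 0 0 2.65 -0.61 -0.61 0.02 0.085; 0 0 2.65 -0.61 -0.61 0.02 0.085; 0 0 2.65 -0.61 -0.61 0.02 0.085", squeeze=40)

```text
clock: 0.6
position: [0.3155, 0.3929, 0.2471]
eef_rot: [-1.604, -2.701, 0.001]
wrist_force: [1.2, 0.4, 0.1]
width: 0.992
grasp_force: 0.0
```

```bash
python3 go.py .596 -.151 .2 .173
```

```text
turn [-0.     0.     1.897] shift [-0.6118 -0.0138  0.0472]
0.6 [0.3155 0.3929 0.2471] [-1.2   0.03  0.22  1.83 -0.01  1.28 -0.48] [1.2 0.4 0.1] 0.0 0.9921963932704816
```

Call:
servo_tool(commands="0 0 1.897 -0.61 -0.014 0.03 0.085; 0 0 1.897 -0.61 -0.014 0.03 0.085; 0 0 1.897 -0.61 -0.014 0.03 0.085; 0 0 1.897 -0.61 -0.014 0.03 0.085; 0 0 1.897 -0.61 -0.014 0.03 0.085")

```text
clock: 1.1
position: [0.4311, 0.1717, 0.2351]
eef_rot: [-2.482, -1.926, -0.0]
wrist_force: [0.7, 1.2, -0.9]
width: 0.996
grasp_force: 0.0
```

```bash
python3 go.py .596 -.151 .2 .173
```

```text
turn [-0.    -0.     1.147] shift [-0.2716  0.2399  0.035 ]
1.1 [0.4311 0.1717 0.2351] [-0.95 -0.06  0.46  1.94  0.03  1.25 -0.75] [ 0.7  1.2 -0.9] 0.0 0.9963713041132032
```

Call:
servo_tool(commands="0 0 1.147 -0.2716 0.24 0.03 0.085; 0 0 1.147 -0.2716 0.24 0.03 0.085; 0 0 1.147 -0.2716 0.24 0.03 0.085; 0 0 1.147 -0.2716 0.24 0.03 0.085; 0 0 1.147 -0.2716 0.24 0.03 0.085")

```text
clock: 1.6
position: [0.546, -0.0492, 0.2146]
eef_rot: [-3.015, -0.883, -0.001]
wrist_force: [1.1, 0.7, -0.1]
width: 0.995
grasp_force: 0.0
```

```bash
python3 go.py .596 -.151 .2 .173
```

```text
turn [-0.    -0.001  0.397] shift [-0.0128  0.1127  0.0146]
1.6 [ 0.546  -0.0492  0.2146] [-0.66  0.17  0.75  1.8  -0.13  1.22 -0.87] [ 1.1  0.7 -0.1] 0.0 0.995119295487846
```

Call:
servo_tool(commands="0 0 0.397 -0.0128 0.1127 0.0146 0.085; 0 0 0.397 -0.0128 0.1127 0.0146 0.085; 0 0 0.397 -0.0128 0.1127 0.0146 0.085; 0 0 0.397 -0.0128 0.1127 0.0146 0.085; 0 0 0.397 -0.0128 0.1127 0.0146 0.085")

```text
clock: 2.1
position: [0.5958, -0.1485, 0.1995]
eef_rot: [-3.129, -0.284, 0.002]
wrist_force: [-0.4, 0.7, -0.4]
width: 0.991
grasp_force: 0.0
```

```bash
python3 go.py .596 -.151 .108 .173; python3 - <<'E'
from h import *
from cell import arm
c=cap(arm,"wrist","w1")
im=c["image"].copy()
# overlay predicted block/knob/lid
yb=.173; e=np.array([np.cos(yb),np.sin(yb)]); n=np.array([-e[1],e[0]]); o=np.array([.596,-.151])
P=[np.r_[o+a*.04*e+b*.0225*n,.11] for a,b in((1,1),(1,-1),(-1,-1),(-1,1))]
P+=[[.5085,-.1957,.118]]
p=w2px(c,P); print(p.round(0))
cv2.polylines(im,[p[:4].round().astype(int)],True,(0,255,0)); cv2.circle(im,tuple(p[4].round().astype(int)),4,(0,255,0))
cv2.imwrite("pics/w1o.png",im[:,:,::-1])
E
```

```text
turn [-0.     0.001  0.008] shift [-0.0001  0.0026  0.0915]
2.1 [ 0.5958 -0.1485  0.1995] [-0.49  0.38  0.84  1.66 -0.29  1.24 -0.97] [-0.4  0.7 -0.4] 0.0 0.9913994435521266
[[251. 167.]
 [320. 168.]
 [315. 276.]
 [253. 276.]
 [321. 343.]]
```

View pics/w1o.png

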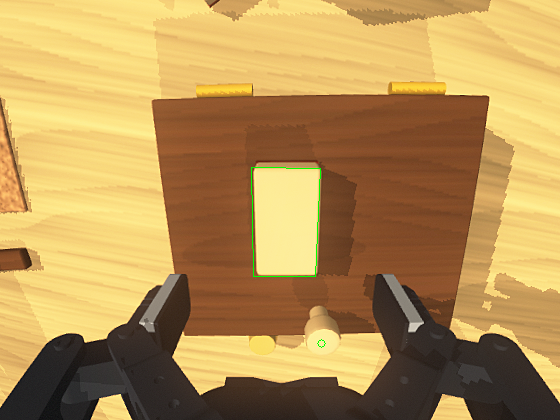

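The wrist view shows the block at (251-320, 167-276) and the knob at (321,338), both matching the prediction. I'll descend.

Call:
servo_tool(commands="0 0 0.008 0 0.0026 0.03 0.085; 0 0 0.008 0 0.0026 0.06 0.085; 0 0 0.008 0 0.0026 0.08 0.085; 0 0 0.008 0 0.0026 0.0915 0.085; 0 0 0.008 0 0.0026 0.0915 0.085")

```text
clock: 2.65
position: [0.5959, -0.1499, 0.1076]
eef_rot: [-3.129, -0.272, 0.003]
wrist_force: [-0.2, 0.0, 0.3]
width: 0.996
grasp_force: 0.0
```

Call:
servo_tool(commands="0 0 0 0 0 0 0.03; 0 0 0 0 0 0 0.03; 0 0 0 0 0 0 0.03; 0 0 0 0 0 0 0.03; 0 0 0 0 0 0 0.03", squeeze=40)

```text
clock: 3.15
position: [0.5973, -0.1516, 0.1099]
eef_rot: [-3.13, -0.268, -0.003]
wrist_force: [-0.8, 1.3, 6.9]
width: 0.517
grasp_force: 41.0
```

Call:
servo_tool(commands="0 0 0 0 0 0 0.03; 0 0 0 0 0 0 0.03; 0 0 0 0 0 0 0.03")

```text
clock: 3.45
position: [0.5973, -0.1516, 0.1099]
eef_rot: [-3.13, -0.268, -0.003]
wrist_force: [-0.7, 0.7, 6.4]
width: 0.52
grasp_force: 41.0
```

Call:
servo_tool(commands="0 0 0 0 0 -0.01 0.03; 0 0 0 0 0 -0.025 0.03; 0 0 0 0 0 -0.045 0.03; 0 0 0 0 0 -0.07 0.03; 0 0 0 0 0 -0.07 0.03")

```text
clock: 3.95
position: [0.5983, -0.1525, 0.1831]
eef_rot: [3.129, 0.267, 0.009]
wrist_force: [0.3, 0.6, -0.4]
width: 0.518
grasp_force: 41.1
```

```bash
python3 go.py .5635 .207 .177 .2; python3 - <<'E'
from h import *
from cell import arm
c=cap(arm,"wrist","w2")
E
```

```text
turn [ 0.002 -0.006 -0.03 ] shift [ 0.0266 -0.3602  0.0056]
3.95 [ 0.5983 -0.1525  0.1831] [-0.47  0.4   0.83  1.68 -0.31  1.2  -0.97] [ 0.3  0.6 -0.4] 41.12070858478546 0.5176999224285679
```

View pics/w2.png

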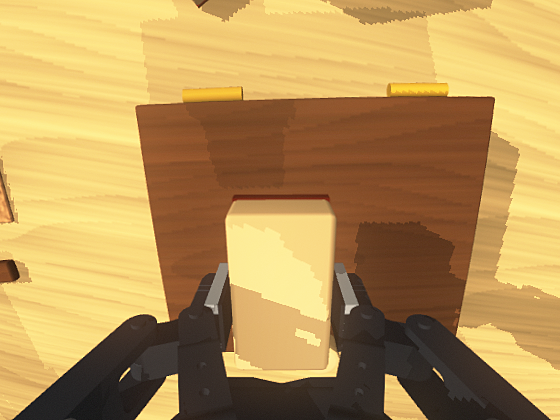

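The block is held level with the red sole below (its front edge at (280,200)). I'll carry it to the mat.

Call:
servo_tool(commands="0.002 -0.006 -0.005 0.002 -0.02 0 0.03; 0.002 -0.006 -0.01 0.005 -0.055 0 0.03; 0.002 -0.006 -0.015 0.008 -0.095 0 0.03; 0.002 -0.006 -0.02 0.011 -0.135 0 0.03; 0.002 -0.006 -0.025 0.014 -0.175 0 0.03")

```text
clock: 4.5
position: [0.58, 0.0248, 0.1784]
eef_rot: [-3.125, -0.307, 0.01]
wrist_force: [1.0, 0.6, -0.2]
width: 0.517
grasp_force: 41.1
```

Call:
servo_tool(commands="0 0 -0.005 0.003 -0.04 0 0.03; 0 0 -0.005 0.006 -0.08 0 0.03; 0 0 -0.005 0.009 -0.12 0 0.03; 0 0 -0.005 0.012 -0.15 0 0.03; 0 0 -0.005 0.012 -0.17 0 0.03")

```text
clock: 5.0
position: [0.5584, 0.1955, 0.1785]
eef_rot: [-3.124, -0.319, 0.011]
wrist_force: [0.6, 0.4, -0.7]
width: 0.513
grasp_force: 41.1
```

```bash
python3 go.py .5635 .207 .035 .2
```

```text
turn [-0.002  0.007  0.004] shift [ 0.0083 -0.0099  0.1435]
5.0 [0.5584 0.1955 0.1785] [-1.01  0.32  0.73  1.73 -0.23  1.18 -1.58] [ 0.6  0.4 -0.7] 41.07828676700592 0.5130743385092393
```

Call:
servo_tool(commands="-0.002 0.007 0.004 0.008 -0.01 0.03 0.03; -0.002 0.007 0.004 0.008 -0.01 0.065 0.03; -0.002 0.007 0.004 0.008 -0.01 0.1 0.03; -0.002 0.007 0.004 0.008 -0.01 0.125 0.03; -0.002 0.007 0.004 0.008 -0.01 0.135 0.03")

```text
clock: 5.5
position: [0.5625, 0.2033, 0.0411]
eef_rot: [3.125, 0.308, -0.005]
wrist_force: [-0.9, -0.0, 0.4]
width: 0.521
grasp_force: 41.1
```

Call:
servo_tool(commands="0 0 0 0 0 0.002 0.03; 0 0 0 0 0 0.004 0.03; 0 0 0 0 0 0.006 0.03; 0 0 0 0 0 0.007 0.03; 0 0 0 0 0 0.007 0.03")

```text
clock: 6.0
position: [0.5646, 0.2041, 0.0373]
eef_rot: [-3.126, -0.309, -0.003]
wrist_force: [-0.1, -0.4, -0.7]
width: 0.518
grasp_force: 41.1
```

```bash
python3 go.py .5635 .207 .035 .2
```

```text
turn [-0.001 -0.002 -0.003] shift [-0.0005 -0.003   0.0024]
6.0 [0.5646 0.2041 0.0373] [-0.93  0.51  0.65  1.83 -0.37  0.93 -1.49] [-0.1 -0.4 -0.7] 41.11490786075592 0.5175935820382338
```

Call:
servo_tool(commands="0 0 0 0 -0.002 0.001 0.03; 0 0 0 0 -0.002 0.002 0.03; 0 0 0 0 -0.002 0.003 0.03; 0 0 0 0 -0.002 0.003 0.03; 0 0 0 0 -0.002 0.003 0.03")

```text
clock: 6.5
position: [0.564, 0.2064, 0.0349]
eef_rot: [-3.125, -0.309, -0.001]
wrist_force: [-5.5, -0.3, 13.4]
width: 0.518
grasp_force: 42.6
```

Call:
servo_tool(commands="0 0 0 0 0 -0.001 0.03; 0 0 0 0 0 -0.001 0.055; 0 0 0 0 0 -0.001 0.07; 0 0 0 0 0 -0.001 0.085; 0 0 0 0 0 -0.001 0.085")

```text
clock: 7.0
position: [0.5639, 0.2058, 0.0346]
eef_rot: [3.126, 0.309, 0.001]
wrist_force: [-0.7, 0.7, -0.4]
width: 0.996
grasp_force: 0.0
```

Call:
servo_tool(commands="0 0 0 0 0 -0.001 0.085; 0 0 0 0 0 -0.01 0.085; 0 0 0 0 0 -0.03 0.085; 0 0 0 0 0 -0.065 0.085; 0 0 0 0 0 -0.1 0.085")

```text
clock: 7.5
position: [0.5636, 0.2055, 0.1362]
eef_rot: [3.126, 0.308, 0.001]
wrist_force: [0.3, 0.4, 0.3]
width: 0.994
grasp_force: 0.0
```

Call:
servo_tool(commands="0 0 0 0 0 -0.04 0.085; 0 0 0 0 0 -0.05 0.085; 0 0 0 0 0 -0.05 0.085")

```text
clock: 7.8
position: [0.5648, 0.2061, 0.1871]
eef_rot: [-3.124, -0.308, -0.007]
wrist_force: [-0.2, -0.8, -0.9]
width: 0.997
grasp_force: 0.0
```

```bash
python3 go.py .5085 -.1957 .2 .194; python3 - <<'E'
from h import *
from cell import arm
a=cap(arm,"wrist","w3"); b=cap(arm,"top","t3")
im=np.hstack([cv2.resize(a["image"],(400,300)),cv2.resize(b["image"][130:310,100:340],(400,300))])
cv2.imwrite("pics/m3.png",im[:,:,::-1])
E
```

```text
turn [-0.002 -0.005  0.003] shift [-0.1337  0.3831 -0.0142]
7.8 [0.5648 0.2061 0.1871] [-1.02  0.33  0.74  1.71 -0.24  1.19 -1.6 ] [-0.2 -0.8 -0.9] 0.0 0.9968204087782571
```

View pics/m3.png

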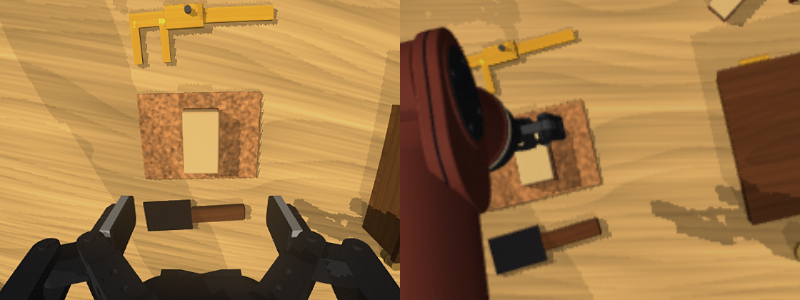

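The block lies flat in the middle of the mat. Next I'll go to the knob.

Call:
servo_tool(commands="0 0 0 -0.015 0.04 -0.014 0.085; 0 0 0 -0.03 0.085 -0.014 0.085; 0 0 0 -0.045 0.13 -0.014 0.085; 0 0 0 -0.06 0.175 -0.014 0.085; 0 0 0 -0.075 0.22 -0.014 0.085")

```text
clock: 8.4
position: [0.5318, -0.0262, 0.1972]
eef_rot: [3.126, 0.309, -0.002]
wrist_force: [0.9, -0.2, 0.6]
width: 0.995
grasp_force: 0.0
```

Call:
servo_tool(commands="0 0 0 -0.015 0.045 0 0.085; 0 0 0 -0.03 0.09 0 0.085; 0 0 0 -0.045 0.13 0 0.085; 0 0 0 -0.057 0.16 0 0.085; 0 0 0 -0.057 0.163 0 0.085")

```text
clock: 8.9
position: [0.5066, -0.2003, 0.1974]
eef_rot: [3.126, 0.298, -0.003]
wrist_force: [0.2, 1.0, -0.7]
width: 0.995
grasp_force: 0.0
```

```bash
python3 go.py .509 -.1955 .122 .194; python3 - <<'E'
from h import *
from cell import arm
print(arm.tips_ahead)
c=cap(arm,"wrist","w4"); im=c["image"].copy()
p=w2px(c,[[.509,-.1955,.118],[.685,-.161,.08]]+[np.array([.509,-.1955,.118])+.014*np.array([np.cos(t),np.sin(t),0]) for t in np.linspace(0,6.28,30)]); print(p[:2])
cv2.polylines(im,[p[2:].round().astype(int)],True,(0,255,0))
cv2.imwrite("pics/w4o.png",im[:,:,::-1])
E
```

```text
turn [ 0.001  0.002 -0.004] shift [ 0.0034 -0.0044  0.0754]
8.9 [ 0.5066 -0.2003  0.1974] [-0.55  0.22  0.97  1.83 -0.19  1.19 -0.9 ] [ 0.2  1.  -0.7] 0.0 0.9952830320037609
0.022
[[274.58143036 225.55745931]
 [273.04096601 -63.11562606]]
```

View pics/w4o.png

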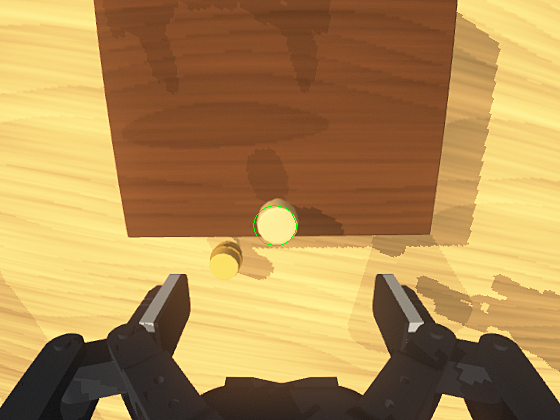

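The knob at (277,225) matches the overlay. I'll descend and grip.

Call:
servo_tool(commands="0 0 -0.004 0.0034 -0.004 0.03 0.085; 0 0 -0.004 0.0034 -0.004 0.055 0.085; 0 0 -0.004 0.0034 -0.004 0.07 0.085; 0 0 -0.004 0.0034 -0.004 0.0755 0.085; 0 0 -0.004 0.0034 -0.004 0.0755 0.085")

```text
clock: 9.45
position: [0.5116, -0.1905, 0.1226]
eef_rot: [-3.126, -0.315, 0.001]
wrist_force: [-0.1, 0.9, -0.0]
width: 0.995
grasp_force: 0.0
```

Call:
servo_tool(commands="0 0 0 0 0 0 0.05; 0 0 0 0 0 0 0.02; 0 0 0 0 0 0 0.015; 0 0 0 0 0 0 0.015; 0 0 0 0 0 0 0.015", squeeze=50)

```text
clock: 9.95
position: [0.5133, -0.1961, 0.1252]
eef_rot: [3.119, 0.309, 0.009]
wrist_force: [3.8, -15.6, 2.7]
width: 0.304
grasp_force: 49.1
```

Call:
servo_tool(commands="0 0 0 0 0 0 0.015; 0 0 0 0 0 0 0.015; 0 0 0 0 0 0 0.015")

```text
clock: 10.25
position: [0.5133, -0.1961, 0.1251]
eef_rot: [3.119, 0.309, 0.009]
wrist_force: [2.7, -16.1, 2.5]
width: 0.302
grasp_force: 49.1
```

```bash
cat > arc.py <<'E'
# waypoints of the tool along the lid's arc, vertical tool; argv: deg list
import sys
from h import *
from cell import arm
s=arm.get_state(); A=rot(s["eef_rot"]); p=s["position"]
H=np.array([.685,-.161,.07]); e=np.array([np.cos(.194),np.sin(.194),0])
def k(t): t=np.radians(t); return H+e*(-.18*np.cos(t)+.038*np.sin(t))+np.array([0,0,.18*np.sin(t)+.038*np.cos(t)])
off=eval(sys.argv[1])  # tcp minus knob in world, from the grip
if off is None: off=p-k(0)
off=np.array(off); print("off",off.round(4),"joints",s["joint_positions"].round(2),"f",s["wrist_force"].round(1),"t",s["clock"])
T=R.from_euler("z",.194).as_matrix()@np.diag([1,-1,-1.])
r=p-off-H; print("lid angle est",np.degrees(np.arctan2(r[2],-(r@e))-np.arctan2(.038,.18)).round(2),"radius",np.hypot(r[2],r@e).round(4),"(0.184)")
print("level turn",R.from_matrix(A.T@T).as_rotvec().round(3))
for t in sys.argv[2:]: print(t,(A.T@(k(float(t))+off-p)).round(4))
E
python3 arc.py None 3 6 10 15 20
```

```text
off [ 0.0049 -0.0004  0.0171] joints [-0.49  0.32  0.92  1.91 -0.29  1.05 -0.83] f [  2.7 -16.1   2.5] t 10.25
lid angle est 0.0 radius 0.184 (0.184)
level turn [ 0.008 -0.005  0.004]
3 [ 0.0023  0.0001 -0.0094]
6 [ 0.0051  0.0002 -0.0186]
10 [ 0.0095  0.0003 -0.0306]
15 [ 0.0162  0.0004 -0.0452]
20 [ 0.0242  0.0006 -0.0591]
```

Call:
servo_tool(commands="0 0 0 0 0.005 0 0.015; 0 0 0 0.002 0.005 -0.009 0.015; 0 0 0 0.005 0.005 -0.0186 0.015; 0 0 0 0.008 0.005 -0.026 0.015; 0 0 0 0.0095 0.005 -0.0306 0.015")

```text
clock: 10.75
position: [0.5238, -0.1942, 0.155]
eef_rot: [3.124, 0.315, 0.006]
wrist_force: [9.1, -4.0, -5.9]
width: 0.305
grasp_force: 49.6
```

```bash
python3 arc.py [.0049,-.0004,.0171] 13 16 20 24 28 30
```

```text
off [ 0.0049 -0.0004  0.0171] joints [-0.5   0.31  0.93  1.85 -0.27  1.11 -0.85] f [ 9.1 -4.  -5.9] t 10.75
lid angle est 9.94 radius 0.1825 (0.184)
level turn [ 0.002 -0.004  0.007]
13 [ 0.0025 -0.0002 -0.0096]
16 [ 0.0069 -0.0001 -0.0182]
20 [ 0.0133 -0.     -0.0293]
24 [ 0.0205  0.     -0.0399]
28 [ 0.0284  0.0001 -0.05  ]
30 [ 0.0327  0.0001 -0.0548]
```

Call:
servo_tool(commands="0 0 0 0.003 0 -0.0096 0.015; 0 0 0 0.008 0 -0.018 0.015; 0 0 0 0.0145 0 -0.029 0.015; 0 0 0 0.022 0 -0.04 0.015; 0 0 0 0.030 0 -0.05 0.015")

```text
clock: 11.25
position: [0.5532, -0.1883, 0.2047]
eef_rot: [3.123, 0.315, 0.006]
wrist_force: [5.0, -4.5, -7.8]
width: 0.298
grasp_force: 50.1
```

```bash
python3 arc.py [.0049,-.0004,.0171] 28 31 34 37 40 43 45
```

```text
off [ 0.0049 -0.0004  0.0171] joints [-0.51  0.32  0.93  1.73 -0.27  1.22 -0.88] f [ 5.  -4.5 -7.8] t 11.25
lid angle est 28.25 radius 0.1823 (0.184)
level turn [ 0.003 -0.004  0.007]
28 [-0.0018 -0.     -0.0005]
31 [ 0.0046  0.0001 -0.0077]
34 [ 0.0114  0.0001 -0.0145]
37 [ 0.0185  0.0002 -0.021 ]
40 [ 0.026   0.0003 -0.0271]
43 [ 0.0337  0.0003 -0.0328]
45 [ 0.039   0.0004 -0.0364]
```

Call:
servo_tool(commands="0 0 0 0.0064 0 -0.007 0.015; 0 0 0 0.013 0 -0.014 0.015; 0 0 0 0.02 0 -0.0205 0.015; 0 0 0 0.0275 0 -0.027 0.015; 0 0 0 0.035 0 -0.0325 0.015")

```text
clock: 11.75
position: [0.5859, -0.1816, 0.2364]
eef_rot: [3.124, 0.314, 0.001]
wrist_force: [5.1, -5.2, -10.6]
width: 0.296
grasp_force: 49.7
```

```bash
python3 arc.py [.0049,-.0004,.0171] 43 46 49 52 55 58 60 
```

```text
off [ 0.0049 -0.0004  0.0171] joints [-0.49  0.37  0.92  1.62 -0.3   1.31 -0.89] f [  5.1  -5.2 -10.6] t 11.75
lid angle est 42.71 radius 0.1831 (0.184)
level turn [ 0.002 -0.     0.006]
43 [ 0.0003  0.0002 -0.0012]
46 [ 0.0083  0.0003 -0.0065]
49 [ 0.0166  0.0003 -0.0114]
52 [ 0.0251  0.0004 -0.0159]
55 [ 0.0339  0.0004 -0.0199]
58 [ 0.0428  0.0005 -0.0234]
60 [ 0.0489  0.0005 -0.0255]
```

Call:
servo_tool(commands="0 0 0 0.008 0 -0.006 0.015; 0 0 0 0.0166 0 -0.011 0.015; 0 0 0 0.025 0 -0.0152 0.015; 0 0 0 0.034 0 -0.019 0.015; 0 0 0 0.041 0 -0.022 0.015")

```text
clock: 12.25
position: [0.6258, -0.1735, 0.2576]
eef_rot: [3.124, 0.313, -0.001]
wrist_force: [6.3, -6.2, -17.0]
width: 0.299
grasp_force: 49.9
```

```bash
python3 arc.py [.0049,-.0004,.0171] 58 60 62; python3 - <<'E'
from h import *
from cell import arm
for n in("scene","wrist","top"): cap(arm,n,n+"5")
a=load("scene5")["image"][130:310,110:430]; b=load("wrist5")["image"]
cv2.imwrite("pics/m5.png",np.vstack([cv2.resize(a,(534,300),interpolation=cv2.INTER_CUBIC),cv2.resize(np.hstack([b,load("top5")["image"]]),(534,200))])[:,:,::-1])
E
```

```text
off [ 0.0049 -0.0004  0.0171] joints [-0.45  0.44  0.9   1.49 -0.34  1.38 -0.9 ] f [  6.3  -6.2 -17. ] t 12.25
lid angle est 57.15 radius 0.1825 (0.184)
level turn [0.002 0.001 0.006]
58 [ 0.002   0.0005 -0.0023]
60 [ 0.0081  0.0005 -0.0044]
62 [ 0.0142  0.0005 -0.0063]
```

View pics/m5.png

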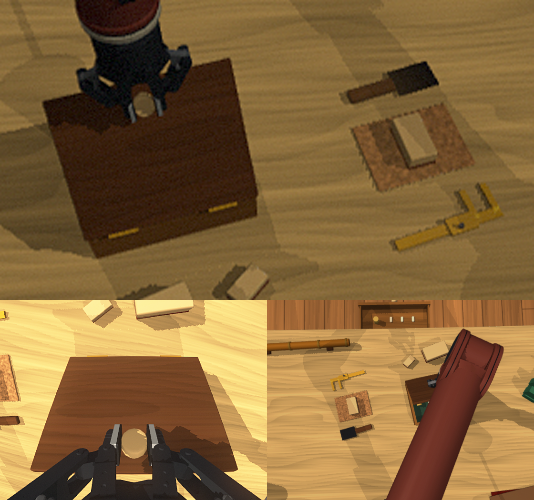

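The lid is up with the knob between the pads at (145,105). Its front corners show at (44,100) and (232,58) in the scene crop, so I'll check the angle from those, then make the last step.

```bash
python3 - <<'E'
from h import *
c=load("scene5"); H=np.array([.685,-.161,.07]); e=np.array([np.cos(.194),np.sin(.194),0]); n=np.array([-e[1],e[0],0]); z=np.array([0,0,1.])
obs=np.array([(44,100),(232,58)])/1.669+[110,130]; print(obs)
for t in (50,54,57,60,64):
    a=np.radians(t); u=-e*np.cos(a)+z*np.sin(a); m=e*np.sin(a)+z*np.cos(a)
    print(t,w2px(c,[H+.202*u+.01*m-.122*n,H+.202*u+.01*m+.122*n]).round(1).tolist())
E
```

```text
[[136.36309167 189.91611744]
 [249.00539245 164.75134811]]
50 [[135.9, 189.0], [247.5, 163.4]]
54 [[135.6, 191.0], [248.6, 165.1]]
57 [[135.4, 192.9], [249.5, 166.6]]
60 [[135.4, 195.1], [250.4, 168.5]]
64 [[135.4, 198.4], [251.8, 171.3]]
```

Call:
servo_tool(commands="0 0 0 0.003 0 -0.001 0.015; 0 0 0 0.006 0 -0.0025 0.015; 0 0 0 0.008 0 -0.0035 0.015; 0 0 0 0.008 0 -0.0035 0.015; 0 0 0 0.008 0 -0.0035 0.015")

```text
clock: 12.9
position: [0.6329, -0.1721, 0.2601]
eef_rot: [3.124, 0.312, -0.003]
wrist_force: [4.7, -6.1, -16.4]
width: 0.298
grasp_force: 50.1
```

Call:
servo_tool(commands="0 0 0 0 0 0 0.015; 0 0 0 0 0 0 0.015; 0 0 0 0 0 0 0.015; 0 0 0 0 0 0 0.015; 0 0 0 0 0 0 0.015")

```text
clock: 13.4
position: [0.6329, -0.1721, 0.2601]
eef_rot: [3.124, 0.312, -0.003]
wrist_force: [4.3, -6.3, -16.0]
width: 0.297
grasp_force: 50.1
```

```bash
python3 arc.py [.0049,-.0004,.0171] 60
```

```text
off [ 0.0049 -0.0004  0.0171] joints [-0.44  0.45  0.89  1.47 -0.35  1.39 -0.91] f [  4.3  -6.3 -16. ] t 13.4
lid angle est 59.53 radius 0.1825 (0.184)
level turn [0.001 0.002 0.005]
60 [ 0.0009  0.0005 -0.0019]
```

The arm-based estimate is about 59.5°, but the corner fit was 3–4° lower. I'll compare outlines in one enlarged composite, using the shut lid picture to see the camera's bias.

```bash
python3 - <<'E'
from h import *
from cell import arm
cap(arm,"scene","s6")
H=np.array([.685,-.161,.07]); e=np.array([np.cos(.194),np.sin(.194),0]); n=np.array([-e[1],e[0],0]); z=np.array([0,0,1.])
def outline(c,t):
    a=np.radians(t); u=-e*np.cos(a)+z*np.sin(a); m=e*np.sin(a)+z*np.cos(a)
    return w2px(c,[H+d*u+.01*m+s*n for d,s in((.202,-.122),(.202,.122),(-.002,.122),(-.002,-.122))])
def pan(nm,ts,cols):
    c=load(nm); x0,y0,w,h=125,150,150,150; k=2.66*2
    im=cv2.resize(c["image"][y0:y0+h,x0:x0+w],None,fx=k,fy=k,interpolation=cv2.INTER_CUBIC)
    im=np.clip(im*1.6,0,255).astype(np.uint8).copy()
    for t,col in zip(ts,cols):
        q=((outline(c,t)-[x0,y0]+.5)*k).round().astype(int); cv2.polylines(im,[q],True,col,1); print(nm,t,(q/2).round().tolist())
    return cv2.resize(im,(399,399),interpolation=cv2.INTER_AREA) if 0 else im[:600,:]
g=[(0,255,0),(0,255,255),(255,255,0)]
a=pan("scene0",[0],g); b=pan("s6",[52,56,60],g)
im=np.hstack([a[:,:],b[:,:]]); im=cv2.resize(im,(800,400),interpolation=cv2.INTER_AREA)
cv2.imwrite("pics/m6.png",im[:,:,::-1])
E
```

```text
scene0 0 [[62.0, 132.0], [316.0, 72.0], [372.0, 252.0], [94.0, 323.0]]
s6 52 [[30.0, 108.0], [328.0, 39.0], [374.0, 261.0], [98.0, 333.0]]
s6 56 [[29.0, 114.0], [332.0, 44.0], [374.0, 262.0], [98.0, 334.0]]
s6 60 [[29.0, 122.0], [335.0, 50.0], [374.0, 262.0], [98.0, 334.0]]
```

View pics/m6.png

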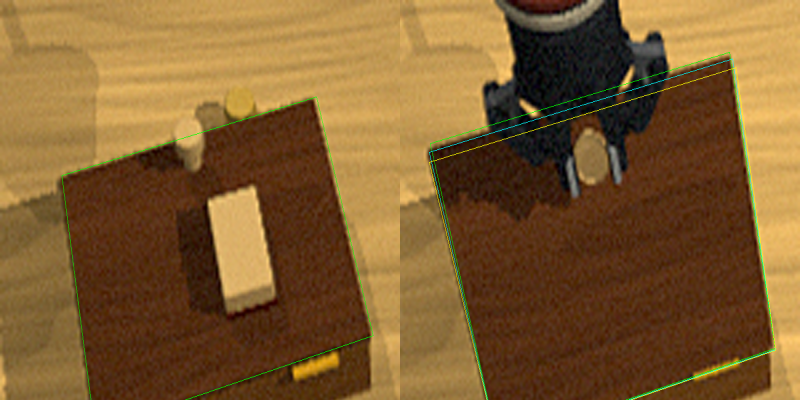

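The camera also sees the lid's 10 mm front end face, so the outer edge is the lower rim. I'll refit by matching the edge brightness to that rim.

```bash
python3 - <<'E'
from h import *
H=np.array([.685,-.161,.07]); e=np.array([np.cos(.194),np.sin(.194),0]); n=np.array([-e[1],e[0],0]); z=np.array([0,0,1.])
c=load("s6"); g=cv2.cvtColor(c["image"],cv2.COLOR_RGB2GRAY).astype(np.float32)
ss=np.r_[np.linspace(-.115,-.08,20),np.linspace(.085,.115,20)]
T=np.arange(44,76,2); 
for mm in(0,.01):
    pr=[]
    for t in T:
        a=np.radians(t); u=-e*np.cos(a)+z*np.sin(a); m=e*np.sin(a)+z*np.cos(a)
        q=w2px(c,[H+.202*u+mm*m+s*n for s in ss]).astype(np.float32)
        v=cv2.remap(g,q[:,0],q[:,1],cv2.INTER_LINEAR).ravel(); pr.append((v[:20].mean().round(),v[20:].mean().round()))
    print(mm,[(int(t),float(a),float(b)) for t,(a,b) in zip(T,pr)])
E
```

```text
0 [(44, 104.0, 113.0), (46, 104.0, 113.0), (48, 103.0, 113.0), (50, 101.0, 114.0), (52, 99.0, 117.0), (54, 98.0, 115.0), (56, 83.0, 85.0), (58, 36.0, 36.0), (60, 17.0, 36.0), (62, 20.0, 34.0), (64, 20.0, 34.0), (66, 22.0, 36.0), (68, 22.0, 35.0), (70, 20.0, 32.0), (72, 21.0, 38.0), (74, 20.0, 39.0)]
0.01 [(44, 104.0, 113.0), (46, 102.0, 113.0), (48, 100.0, 115.0), (50, 98.0, 118.0), (52, 96.0, 110.0), (54, 73.0, 68.0), (56, 21.0, 32.0), (58, 18.0, 35.0), (60, 20.0, 34.0), (62, 20.0, 34.0), (64, 22.0, 36.0), (66, 21.0, 34.0), (68, 21.0, 35.0), (70, 21.0, 38.0), (72, 22.0, 38.0), (74, 27.0, 46.0)]
```

The rim fit gives about 57° and the arm gives 59.5°, so I'll nudge it up by 1.5° and hand in.

Call:
servo_tool(commands="0 0 0 0.0015 0 -0.0005 0.015; 0 0 0 0.003 0 -0.001 0.015; 0 0 0 0.0045 0 -0.0015 0.015; 0 0 0 0.0045 0 -0.0015 0.015; 0 0 0 0.0045 0 -0.0015 0.015")

```text
clock: 13.95
position: [0.6373, -0.1712, 0.2614]
eef_rot: [3.124, 0.312, -0.003]
wrist_force: [5.3, -6.2, -17.2]
width: 0.294
grasp_force: 50.0
```

Call:
servo_tool(commands="0 0 0 0 0 0 0.015; 0 0 0 0 0 0 0.015; 0 0 0 0 0 0 0.015; 0 0 0 0 0 0 0.015; 0 0 0 0 0 0 0.015")

```text
clock: 14.45
position: [0.6373, -0.1712, 0.2614]
eef_rot: [3.124, 0.313, -0.003]
wrist_force: [5.4, -5.8, -16.9]
width: 0.291
grasp_force: 50.0
```

Call:
servo_tool(commands="0 0 0 0 0 0 0.015; 0 0 0 0 0 0 0.015; 0 0 0 0 0 0 0.015")

```text
clock: 14.75
position: [0.6373, -0.1712, 0.2614]
eef_rot: [3.124, 0.312, -0.003]
wrist_force: [5.6, -7.1, -17.7]
width: 0.293
grasp_force: 50.0
```

```bash
python3 arc.py [.0049,-.0004,.0171] 60; python3 -c "
from cell import arm
print(arm.get_state()['grasp_force']); print(arm.hand_in())"
```

```text
off [ 0.0049 -0.0004  0.0171] joints [-0.44  0.46  0.89  1.46 -0.36  1.39 -0.91] f [  5.6  -7.1 -17.7] t 14.75
lid angle est 61.01 radius 0.1824 (0.184)
level turn [0.001 0.002 0.005]
60 [-0.0036  0.0005 -0.0005]
50.005064606666565
the job is handed in; nothing more can be done
None
```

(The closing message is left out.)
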